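# Lock the module into the bench supply with its locking pin

## Task

Pick up the red-handled locking pin, put its nose through the yellow-framed slot in the front of the bench supply, feel along the steel bar hidden behind the panel until the nose drops into the bar's hole, and push the pin fully home so that its collar rests against the panel; then let go. Use light finger pressure only, never shove the pin hard against the supply, and leave the multimeter, spool, screwdriver and parts tray where they are.

Things in the scene. Friction and masses are not known exactly. Their poses are not given: they have to be found in the camera images.
- lock_pin: Locking pin, about 110 g, standing on its handle on the bench. Handle: upright red block 50 mm long (x), 16 mm wide (y), 40 mm tall; grip it from above across the 16 mm, at its middle or up to 10 mm towards its free +x end. Origin: centre of the handle's underside, z up. Collar and round steel shaft stick out along -x, centred 22 mm above the underside.
- pin_nose (a point): Centre of the pin's flat nose, at (-85, 0, 22) mm in the pin's frame, axes as the pin's. The shaft has 10 mm diameter and is 55 mm long from collar to nose; its last 1.5 mm taper to a flat 8 mm across. The steel collar, 22 mm diameter, fills x = -25 to -30 mm, between handle and shaft.
- instrument: Bench supply, fixed: white case 215 mm wide (y), 88 mm tall, 170 mm deep; its grey front panel faces away from the robot. Origin: on the bench under the middle of the panel, in the panel's outer face; x points straight out of the panel, z up. Knobs and terminals near the panel's sides (over 50 mm from its middle) stand out 10 mm.
- slot (a point): Centre of the yellow-framed slot in the panel's outer face, 60 mm above the bench, at the panel's middle; axes as the instrument's (x out of the panel, y along the slot). Slot 80 mm wide (y), 14 mm tall; panel 5 mm thick. With the pin home the collar rests on the panel, the nose 55 mm behind its outer face. Pressing panel or bar with over 30 N damages them.
- bar_face (a point): Point on the front face of the hidden rigid steel bar, 14 mm straight behind the slot's centre; axes as the slot's. The bar is 24 mm thick, parallel to the panel, with one sharp-edged hole 12 mm wide (y) and 14 mm tall, at the slot's height, its middle anywhere within 28 mm either side of this point: not measured, differs each run. Elsewhere solid; nothing behind the hole.
- multimeter: Yellow hand multimeter lying on the bench, 150 x 76 x 36 mm, origin at the centre of its underside; a bystander.
- spool: Aluminium solder spool standing on end, 62 mm diameter, 48 mm tall, origin at the centre of its underside; a bystander.
- screwdriver: Screwdriver lying along its x axis on the bench, about 200 mm long; a bystander.
- parts_tray: Blue open parts tray with four compartments, 120 x 90 x 30 mm, origin at the centre of its underside; a bystander.
Things that resemble listed ones, but are neither listed nor needed, are in the scene too. Leave any blue or brown look-alike of the lock_pin alone.

How it is judged:
By the outcome, as a careful person would: the job done as asked, in the order asked, and still so for the second after the job is handed in, with the robot touching nothing.
It also fails if it takes over 72 s, if anything falls off the work surface, if the arm or the gripper's body presses on something with over 40 N, if the wrist force passes 120 N, or if a joint passes its speed limit or range.

## Robot

A 7-joint arm with a two-finger parallel gripper is mounted at the origin on the work surface. World frame = base frame: x ahead of the robot, y to its left, z up, the work surface at z = 0. Lengths are in m, angles in rad, forces in N, time in s.
With the tool pointing down it reaches from about 0.4 to 0.9 m from the base axis. Payload 5.6 kg.
Tool frame: the origin (TCP) lies at the very end of the fingers, on their centre line; the grasp point (between the pads) lies 19 mm behind it; z points along the fingers, y is the direction in which the jaws open and shut (so a half turn about z gives the same grasp; the last joint's range is limited). The gripper opens to 92 mm and grips with 3 to 60 N. Pads are 20 mm wide; open, the fingers measure 128 mm over their backs; the gripper's body (75 mm by 189 mm) begins 69 mm behind the grasp point.
Start: joints at [-1.328, 0.468, -0.012, 1.603, 0.006, 1.071, -0.056], TCP at [0.183, 0.624, 0.215] pointing down, gripper open.
Joint ranges: [-2.53, 2.53], [-0.31, 2.02], [-1.57, 1.55], [0.28, 2.44], [-1.29, 4.43], [0.15, 1.84], [-2.92, 2.92]. Speed limits (rad/s): [2.57, 2.57, 3.14, 3.14, 3.14, 3.14, 3.14].

## Interface

Orientations are given as a unit quaternion [x, y, z, w].
In Python, from cell import env gives the robot as it stands. The module is installed in compiled form; this text tells all that it offers.
- The arm moves only by the tool jog_arm, never from a script. Its argument "moves" is a list that holds one entry, the list of rows, each a list of 7 numbers: the shift along the tool's x, y, z in cm, then the turn, a rotation vector about the tool's x, y, z in degrees, then the finger opening in cm, from 0 to 9.19. In form: [[[tx, ty, tz, wx, wy, wz, fingers], ...]]. A call has 1 to 10 rows; each row shifts and turns the pose as measured when the row begins, along the tool's axes as they then stand; what a row does not reach is not made up. A row lasts 1/12 s, in which the tool goes at most 41.7 mm and 7.16 degrees, less where a joint would pass 70% of its speed; a pose out of reach is approached as far as the arm can. A call is refused whole if a number of a shift passes 4.17 or a number of a turn 7.16, either way. A call with a gripper value outside its range is refused whole. The fingers move at their own pace and stop on an object; "newtons" is the grip in N (left out, the last holds). Time passes only in rows, so rows that do not move let the fingers close. It gives the time, the measured TCP pose, the force and the opening at its end, in the units of the state.
- env.sense(): the state, without advancing time (a new reading comes with each control period).
- env.get_image(name): name is "side" or "top" or "wrist"; returns a dict with "pixels" (420x560x3 uint8, red, green, blue), "vfov" (degrees; the focal length in pixels is half the picture's height over the tangent of half this angle, whatever the lens; pixels are square), "cx", "cy" (the principal point, pixels), "k1" (the pictures are not rectified: a ray, as slopes to the right and down, at radius r is drawn at 1 + k1 r^2 times it, then the intrinsics apply), "pose" (4x4, takes a point from camera to world coordinates). Camera axes: x right, y down, z forward; pixel columns grow to the right and rows downward; lengths in m; the calibration is good to about 2 mm. A picture is of the moment at which its call begins. There is no depth.
- env.sign_off(): hands the job in, once; it reports no verdict.
The state is a dict: "clock": time; "q": joint angles; "joint_vel": joint speeds; "joint_torque": joint torques, N m; "tool_pos": TCP position; "tool_rot": TCP orientation; "force": force on the tool from outside, world axes, zero at the start; "wrist_torque": the same for the moment, N m; "grip_width": opening from 0.0 (shut) to 1.0 (fully open).
Only numpy, scipy, OpenCV 4.12 (cv2) and the standard library are available. Lean on these libraries where they do the work, as an engineer would, in place of code of your own. Each camera call takes 0.05 s, during which the arm holds its last target. There are 200 camera calls.

## Working session

There is one attempt and no reset: what is moved stays moved. The work goes in short steps, Python scripts to look and compute and a tool call to move; the robot and the scene stay as the last step left them, time stands still between calls to the robot, and variables do not carry over. Pictures are saved under pics/ and viewed, about 8 in all and at most 12, crops included, and the job is handed in when it is done.

Besides the shell and the picture viewer there is one more tool, called after "Call:" by a JSON object that holds its "method" and its "body". jog_arm: Moves the arm, as the interface text tells. Its arguments: {"type":"object","properties":{"moves":{"type":"array"},"newtons":{"type":"number"}},"required":["moves"]}

```bash
mkdir -p pics
cat > h.py <<'E'
import numpy as np, cv2
from cell import env
from scipy.spatial.transform import Rotation as R
def cam(im):
    f=210/np.tan(np.radians(im['vfov'])/2)
    return np.array([[f,0,im['cx']],[0,f,im['cy']],[0,0,1.]]),np.asarray(im['pose'])
def ray(im,px):
    K,P=cam(im); px=np.atleast_2d(px).astype(float)
    d=(px-K[:2,2])/K[0,0]; s=d.copy()
    for _ in range(30): s=d/(1+im['k1']*(s**2).sum(1,keepdims=True))
    return P[:3,3],np.c_[s,np.ones(len(s))]@P[:3,:3].T
def onz(im,px,z):
    o,d=ray(im,px); return o+d*((z-o[2])/d[:,2])[:,None]
def proj(im,X):
    K,P=cam(im); c=(np.atleast_2d(X)-P[:3,3])@P[:3,:3]; s=c[:,:2]/c[:,2:]
    s=s*(1+im['k1']*(s**2).sum(1,keepdims=True)); return s*K[0,0]+K[:2,2]
def shot(n,f):
    im=env.get_image(n); cv2.imwrite('pics/'+f,im['pixels'][:,:,::-1]); np.save('pics/'+f+'.npy',im,allow_pickle=True); return im
def load(f): return np.load('pics/'+f+'.npy',allow_pickle=True).item()
E
python3 - <<'E'
from h import *
for n in('top','side','wrist'):
    im=shot(n,n+'0.png'); print(n,im['vfov'],im['cx'],im['cy'],im['k1'],np.round(im['pose'],3).tolist())
s=env.sense(); print(s)
E
```

```text
top 57.7341659664551 281.94559985931966 204.4128208938584 -0.0832822291566933 [[-0.014, -0.986, 0.167, 0.391], [-1.0, 0.014, -0.005, -0.018], [0.002, -0.167, -0.986, 1.004], [0.0, 0.0, 0.0, 1.0]]
side 47.512271855908004 275.97598777466635 212.07440757719627 -0.0963488121210962 [[-0.989, -0.099, 0.112, 0.401], [-0.149, 0.744, -0.652, 0.763], [-0.019, -0.661, -0.75, 0.958], [0.0, 0.0, 0.0, 1.0]]
wrist 70.15089075248336 275.45664490432483 206.9921928656557 -0.042718455166410256 [[0.282, 0.929, 0.242, 0.114], [0.96, -0.272, -0.073, 0.642], [-0.002, 0.253, -0.968, 0.385], [0.0, 0.0, 0.0, 1.0]]
{'clock': 0.15, 'q': array([-1.32798399,  0.4681679 , -0.01156956,  1.60340875,  0.00601749,
        1.07136639, -0.05629521]), 'joint_vel': array([ 0.0019607 , -0.00188546, -0.00052324, -0.00227656, -0.00128137,
       -0.00142339,  0.00086232]), 'joint_torque': array([ 1.19837914e-03, -5.20952868e+01, -1.20690570e-02, -2.43979114e+01,
       -5.66032052e-02,  1.52315455e-02,  1.07992514e-04]), 'tool_pos': array([0.18322143, 0.62318801, 0.21386506]), 'tool_rot': array([ 1.42460616e-01,  9.89800252e-01, -6.58028029e-04, -2.80612326e-05]), 'force': array([ 0.39345336,  0.01217437, -0.84589301]), 'wrist_torque': array([ 0.04420875,  0.00618435, -0.03046258]), 'grip_width': 1.004702784119913}
```

View pics/top0.png

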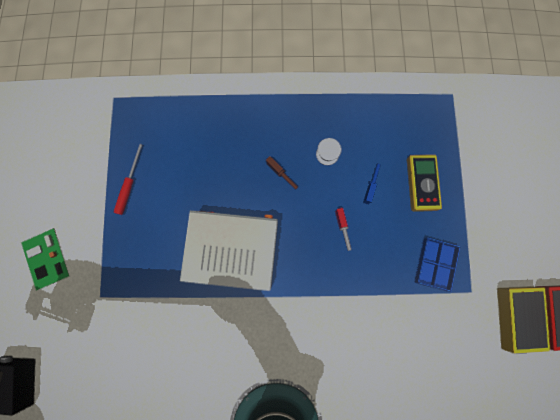

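View pics/side0.png

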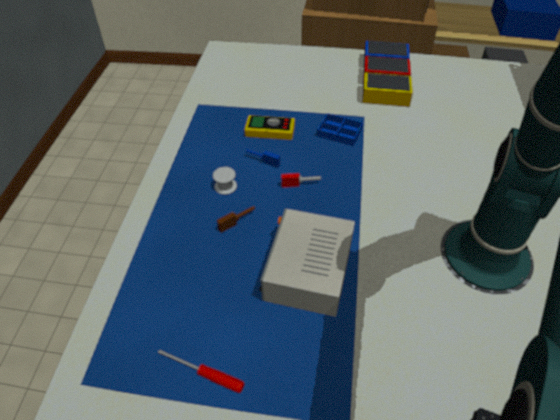

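The top view shows the red pin at about (345,228) with its nose towards the robot, and the supply at (230,250) with its panel edge at rows 212–220. The side view shows the same layout, with the pin at (298,180) and the supply at (310,260). I'll measure both now.

Run:
```python
from h import *
im=load('top0.png'); rgb=im['pixels']; hsv=cv2.cvtColor(rgb,cv2.COLOR_RGB2HSV)
H,S,V=cv2.split(hsv)
red=(((H<6)|(H>172))&(S>150)&(V>90)).astype(np.uint8)
n,l,st,c=cv2.connectedComponentsWithStats(red)
for i in range(1,n):
    if st[i,4]>20: print('red',st[i],c[i])
    if st[i,4]>60 and abs(c[i][0]-342)<12 and abs(c[i][1]-217)<15:
        p=np.argwhere(l==i)[:,::-1].astype(np.float32); r=cv2.minAreaRect(p); b=cv2.boxPoints(r); print(r); print(onz(im,b,.04)); print(onz(im,[c[i]],.04))
# grey steel
g=np.zeros_like(red); g[218:256,330:360]=((S<90)&(V>90))[218:256,330:360]
p=np.argwhere(g)[:,::-1].astype(np.float32); r=cv2.minAreaRect(p); print('shaft',len(p),r); print(onz(im,cv2.boxPoints(r),.022))
w=np.zeros_like(red); w[195:300,170:285]=((S<60)&(V>140))[195:300,170:285]
cs,_=cv2.findContours(w,cv2.RETR_EXTERNAL,cv2.CHAIN_APPROX_NONE); k=max(cs,key=cv2.contourArea)
q=cv2.approxPolyDP(cv2.convexHull(k),6,True)[:,0]; print(q); print(onz(im,q,.088))
a=cv2.resize(rgb[190:300,175:365],None,fx=4,fy=4,interpolation=cv2.INTER_CUBIC); cv2.imwrite('pics/c1.png',a[:,:,::-1])
```

```text
red [114 178  19  36 306] [122.75490196 195.81045752]
red [337 208  10  19 115] [341.59130435 217.23478261]
((341.5882263183594, 217.3529815673828), (18.91777801513672, 5.820854663848877), 75.96376037597656)
[[ 0.54038507 -0.16213747  0.04      ]
 [ 0.54385153 -0.17684608  0.04      ]
 [ 0.49628912 -0.1867193   0.04      ]
 [ 0.49289746 -0.17211054  0.04      ]]
[[ 0.51857245 -0.17447954  0.04      ]]
red [549 287  11  64 258] [552.98449612 316.2751938 ]
shaft 104 ((345.189208984375, 238.6351318359375), (23.67345428466797, 7.39795446395874), 80.53767395019531)
[[ 0.49400004 -0.17114488  0.022     ]
 [ 0.49687683 -0.19030501  0.022     ]
 [ 0.43631159 -0.19794971  0.022     ]
 [ 0.43352503 -0.17895346  0.022     ]]
[[189 213]
 [275 221]
 [269 290]
 [180 280]]
[[ 0.5276703   0.20505585  0.088     ]
 [ 0.50530398 -0.00469801  0.088     ]
 [ 0.34142524  0.01134638  0.088     ]
 [ 0.36668714  0.22311272  0.088     ]]
```

View pics/c1.png

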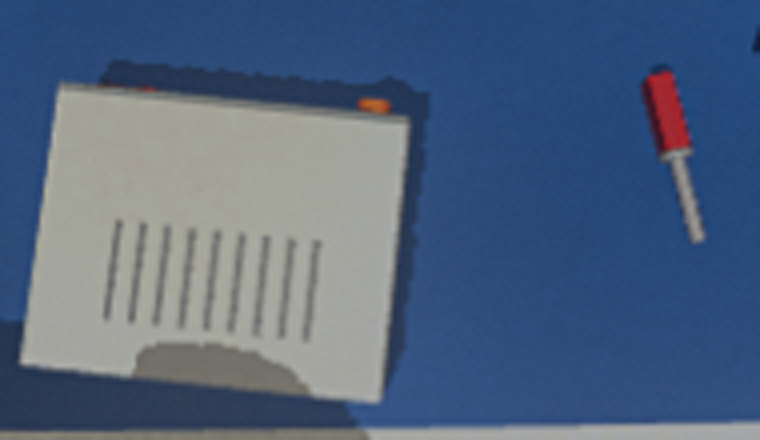

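The pin's handle is centred near (0.5185, -0.174), yawed about 10°. The length to its nose measures 84.6 mm against the stated 85. The supply is yawed about -6°, with the panel's middle near (0.52, 0.10). Next I'll move to where the wrist camera faces the panel.

```bash
cat > plan.py <<'E'
import sys; from h import *
# usage: plan.py x y z yawdeg(tool x) [vmax cm] -> rows
def plan(g,yaw,vmax=4.0,wmax=7.1,nmax=10):
    s=env.sense(); p=np.array(s['tool_pos']); r=R.from_quat(s['tool_rot']); g=np.array(g)
    c,si=np.cos(np.radians(yaw)),np.sin(np.radians(yaw))
    G=R.from_matrix(np.array([[c,si,0],[si,-c,0],[0,0,-1]]))
    print('pos',p.round(4),'yaw',np.degrees(np.arctan2(*r.as_matrix()[[1,0],0])).round(2),'F',s['force'].round(2),'grip',round(s['grip_width']*92,1),'t',round(s['clock'],2))
    rv=(r.inv()*G).as_rotvec(degrees=True)
    n=max(1,int(np.ceil(max(np.linalg.norm(g-p)*100/vmax,np.linalg.norm(rv)/wmax))))
    for i in range(min(n,nmax)):
        tgt=p+(g-p)/(n-i); rv=(r.inv()*G).as_rotvec(degrees=True)/(n-i)
        t=(r.inv().apply(tgt-p)*100).round(2); rv=rv.round(1); print([*t.tolist(),*rv.tolist()],end=',\n')
        p=p+r.apply(t/100); r=r*R.from_rotvec(rv,degrees=True)
    print('n',n)
if __name__=='__main__':
    a=list(map(float,sys.argv[1:])); plan(a[:3],a[3],*(a[4:5]))
E
python3 plan.py .6 .1 .215 -6
```

```text
pos [0.1832 0.6232 0.2139] yaw 163.62 F [ 0.39  0.01 -0.85] grip 92.4 t 0.15
[-2.28, -1.6, -0.0, 0.0, 0.0, 7.1],
[-2.46, -1.31, -0.0, 0.0, 0.0, 7.1],
[-2.6, -0.99, -0.0, 0.0, 0.0, 7.1],
[-2.71, -0.66, -0.0, 0.0, 0.0, 7.1],
[-2.77, -0.32, -0.0, 0.0, 0.0, 7.1],
[-2.79, 0.02, -0.0, 0.0, 0.0, 7.1],
[-2.76, 0.36, -0.0, 0.0, 0.0, 7.1],
[-2.7, 0.7, -0.0, 0.0, 0.0, 7.1],
[-2.59, 1.03, -0.0, 0.0, 0.0, 7.1],
[-2.44, 1.34, -0.0, 0.0, 0.0, 7.0],
n 24
```

Call:
{"method": "jog_arm", "body": {"moves": [[[-2.3, -1.6, 0, 0, 0, 7.1, 9], [-2.5, -1.3, 0, 0, 0, 7.1, 9], [-2.6, -1.0, 0, 0, 0, 7.1, 9], [-2.7, -0.7, 0, 0, 0, 7.1, 9], [-2.8, -0.3, 0, 0, 0, 7.1, 9], [-2.8, 0, 0, 0, 0, 7.1, 9], [-2.8, 0.4, 0, 0, 0, 7.1, 9], [-2.7, 0.7, 0, 0, 0, 7.1, 9], [-2.6, 1.0, 0, 0, 0, 7.1, 9], [-2.4, 1.3, 0, 0, 0, 7.1, 9]]], "newtons": 10}}

```text
clock: 0.98
tool_pos: [0.3542, 0.3974, 0.2096]
tool_rot: [0.694, 0.72, -0.003, -0.002]
force: [-0.6, 0.4, 0.6]
grip_width: 0.983
```

```bash
python3 plan.py .6 .1 .215 -6
```

```text
pos [0.3542 0.3974 0.2096] yaw 92.14 F [-0.59  0.42  0.57] grip 90.4 t 0.98
[-2.19, 1.67, -0.05, -0.0, 0.0, 7.0],
[-1.97, 1.93, -0.04, -0.0, 0.0, 7.0],
[-1.72, 2.15, -0.05, -0.0, 0.0, 7.0],
[-1.44, 2.35, -0.04, -0.0, 0.0, 7.0],
[-1.15, 2.51, -0.05, -0.0, 0.0, 7.0],
[-0.83, 2.63, -0.04, -0.0, 0.1, 7.0],
[-0.5, 2.71, -0.05, -0.0, 0.0, 7.0],
[-0.17, 2.75, -0.05, -0.0, 0.1, 7.0],
[0.17, 2.75, -0.05, -0.0, 0.0, 7.0],
[0.5, 2.71, -0.04, -0.0, 0.1, 7.0],
n 14
```

Call:
{"method": "jog_arm", "body": {"moves": [[[-2.2, 1.7, -0.1, 0, 0, 7, 9], [-2.0, 1.9, -0.1, 0, 0, 7, 9], [-1.7, 2.2, -0.1, 0, 0, 7, 9], [-1.4, 2.4, -0.1, 0, 0, 7, 9], [-1.2, 2.5, -0.1, 0, 0, 7, 9], [-0.8, 2.6, -0.1, 0, 0, 7, 9], [-0.5, 2.7, -0.1, 0, 0, 7, 9], [-0.2, 2.8, 0, 0, 0, 7, 9], [0.2, 2.8, 0, 0, 0, 7, 9], [0.5, 2.7, 0, 0, 0, 7, 9]]]}}

```text
clock: 1.82
tool_pos: [0.5336, 0.1697, 0.2157]
tool_rot: [0.984, 0.178, -0.005, 0.0]
force: [0.4, 0.1, 0.2]
grip_width: 0.977
```

```bash
python3 plan.py .6 .1 .215 -6
```

```text
pos [0.5336 0.1697 0.2157] yaw 20.54 F [0.38 0.06 0.15] grip 89.9 t 1.82
[0.94, 2.21, 0.01, 0.0, 0.1, 6.6],
[1.19, 2.09, 0.01, 0.0, 0.1, 6.6],
[1.43, 1.94, 0.01, 0.0, 0.2, 6.7],
[1.64, 1.77, 0.01, 0.1, 0.1, 6.6],
n 4
```

Call:
{"method": "jog_arm", "body": {"moves": [[[0.9, 2.2, 0, 0, 0.1, 6.6, 9], [1.2, 2.1, 0, 0, 0.1, 6.6, 9], [1.4, 1.9, 0, 0, 0.2, 6.7, 9], [1.6, 1.8, 0, 0, 0.1, 6.6, 9], [0, 0, 0, 0, 0, 0, 9]]]}}

```text
clock: 2.23
tool_pos: [0.6029, 0.0892, 0.2152]
tool_rot: [0.998, -0.07, 0.001, 0.002]
force: [0.1, -0.5, -0.1]
grip_width: 0.98
```

```bash
python3 plan.py .6 .1 .215 -6
python3 - <<'E'
from h import *
shot('wrist','w1.png')
E
```

```text
pos [0.6029 0.0892 0.2152] yaw -8.01 F [ 0.09 -0.49 -0.06] grip 90.1 t 2.23
[-0.43, -1.03, 0.01, 0.3, -0.1, -2.0],
n 1
```

View pics/w1.png

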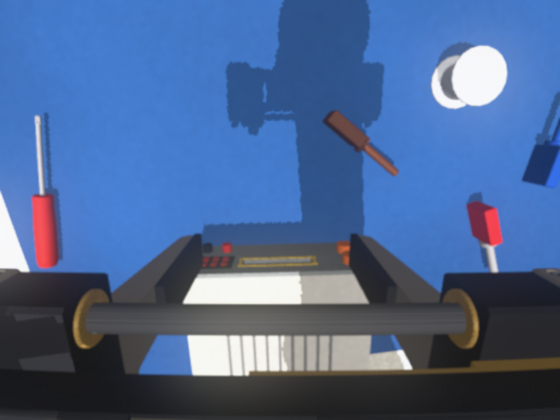

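The wrist view shows the yellow-framed slot at about (277,261) between the fingers. The brown look-alike is at (360,140), the red pin at (485,225) and the spool at (475,75). I'll cast rays for the slot ends and for the other objects.

Run:
```python
from h import *
im=load('w1.png'); rgb=im['pixels']; H,S,V=cv2.split(cv2.cvtColor(rgb,cv2.COLOR_RGB2HSV))
m=np.zeros_like(H); m[245:280,225:335]=((H>15)&(H<35)&(S>110)&(V>90))[245:280,225:335]
p=np.argwhere(m)[:,::-1].astype(np.float32); r=cv2.minAreaRect(p); print(len(p),r); b=cv2.boxPoints(r)
# project out to vertical panel plane: use each edge
print('bbox',p.min(0),p.max(0)); print('centre z.06',onz(im,[r[0]],.06))
l=p[p[:,0]<p[:,0].min()+3].mean(0); rr=p[p[:,0]>p[:,0].max()-3].mean(0); e=onz(im,[l,rr],.06); print('ends',l,rr,e,np.linalg.norm(e[0]-e[1]),e.mean(0),np.degrees(np.arctan2(*(e[0]-e[1])[:2]))) 
# slot opening: gray line
red=(((H<6)|(H>172))&(S>150)&(V>90)).astype(np.uint8); n,lab,st,c=cv2.connectedComponentsWithStats(red)
for i in range(1,n):
    if st[i,4]>60: print(st[i],c[i],onz(im,[c[i]],.04))
t=load('top0.png')
H2,S2,V2=cv2.split(cv2.cvtColor(t['pixels'],cv2.COLOR_RGB2HSV))
print('brown',onz(im,[[345,128],[397,173]],.03))
P=[[.5185,-.1744,.04],[.435,-.188,.022],[.52,.1,.06]]
print('proj into wrist',proj(im,P))
cv2.imwrite('pics/c2.png',cv2.resize(np.hstack([rgb[235:285,195:365],rgb[195:245,440:520]]),None,fx=3.2,fy=3.2,interpolation=cv2.INTER_CUBIC)[:,:,::-1])
```

```text
110 ((277.4303283691406, 261.0731201171875), (7.64069128036499, 77.0257797241211), 88.63607025146484)
bbox [239. 257.] [316. 265.]
centre z.06 [[0.52192597 0.09584928 0.06      ]]
ends [240.    263.375] [314.46155 261.30768] [[0.52521341 0.14026013 0.06      ]
 [0.51537304 0.05239048 0.06      ]] 0.08841893615176069 [0.52029323 0.0963253  0.06      ] 6.389830771057337
[  33  196   23   72 1279] [ 43.54808444 231.56215794] [[0.5918773  0.38165793 0.04      ]]
[484 208  18  37 446] [492.26008969 226.35201794] [[ 0.51981425 -0.17564168  0.04      ]]
brown [[ 0.66244786 -0.00304091  0.03      ]
 [ 0.6014894  -0.0612564   0.03      ]]
proj into wrist [[491.25324058 227.47656545]
 [488.67039756 278.69239871]
 [274.18885851 263.00469777]]
```

View pics/c2.png

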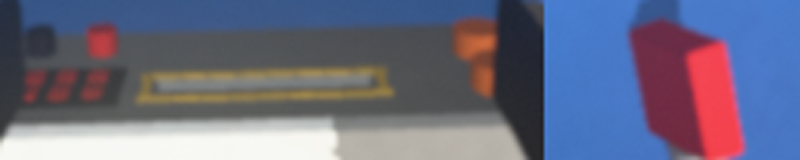

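The slot centre comes out near (0.521, 0.097), with the panel yawed about -6.2°. Its frame spans 88 mm, which fits an 80 mm slot plus frame. The two pin measurements agree within 1.5 mm, so I'll go to the pin with the jaws at 5 cm to stay clear of the blue look-alike.

```bash
python3 plan.py .522 -.1745 .12 10.3
```

```text
pos [0.6016 0.0913 0.2148] yaw -7.68 F [ 0.2  -0.41 -0.3 ] grip 90.1 t 2.28
[-0.54, 3.42, 1.2, 0.0, 0.0, -2.2],
[-0.67, 3.4, 1.2, 0.0, 0.0, -2.3],
[-0.81, 3.37, 1.19, 0.0, 0.0, -2.2],
[-0.94, 3.34, 1.2, 0.0, 0.0, -2.3],
[-1.07, 3.29, 1.19, 0.0, 0.0, -2.2],
[-1.19, 3.25, 1.2, 0.1, 0.0, -2.3],
[-1.33, 3.2, 1.19, 0.0, 0.0, -2.2],
[-1.45, 3.15, 1.19, 0.1, 0.1, -2.3],
n 8
```

Call:
{"method": "jog_arm", "body": {"moves": [[[-0.5, 3.4, 0.8, 0, 0, -2.2, 5], [-0.7, 3.4, 1.2, 0, 0, -2.3, 5], [-0.8, 3.4, 1.2, 0, 0, -2.2, 5], [-0.9, 3.3, 1.2, 0, 0, -2.3, 5], [-1.1, 3.3, 1.2, 0, 0, -2.2, 5], [-1.2, 3.3, 1.2, 0, 0, -2.3, 5], [-1.3, 3.2, 1.2, 0, 0, -2.2, 5], [-1.4, 3.1, 1.2, 0, 0, -2.3, 5], [0, 0, 0, 0, 0, 0, 5], [0, 0, 0, 0, 0, 0, 5]]]}}

```text
clock: 3.12
tool_pos: [0.523, -0.1689, 0.1165]
tool_rot: [0.993, 0.118, -0.002, -0.004]
force: [-0.0, 1.0, 0.2]
grip_width: 0.545
```

```bash
python3 plan.py .522 -.1745 .05 10.3 2
```

```text
pos [ 0.523  -0.1689  0.1165] yaw 13.54 F [-0.04  0.96  0.22] grip 50.2 t 3.12
[-0.05, 0.14, 1.66, -0.1, 0.0, 0.8],
[-0.05, 0.14, 1.66, -0.1, 0.1, 0.8],
[-0.05, 0.14, 1.66, -0.1, 0.0, 0.8],
[-0.06, 0.14, 1.66, -0.1, 0.1, 0.8],
n 4
```

Call:
{"method": "jog_arm", "body": {"moves": [[[-0.1, 0.1, 1.5, -0.1, 0, 0.8, 5], [-0.1, 0.2, 1.5, -0.1, 0, 0.8, 5], [0, 0.2, 1.5, -0.1, 0, 0.8, 5], [0, 0.1, 1.5, -0.1, 0, 0.8, 5], [0, 0, 0, 0, 0, 0, 5]]]}}

```text
clock: 3.53
tool_pos: [0.5247, -0.1667, 0.0559]
tool_rot: [0.995, 0.095, 0.001, -0.002]
force: [-0.4, 0.0, 0.4]
grip_width: 0.54
```

```bash
python3 plan.py .522 -.1745 .006 10.3 1.5
python3 - <<'E'
from h import *
im=shot('wrist','w2.png'); rgb=im['pixels']; H,S,V=cv2.split(cv2.cvtColor(rgb,cv2.COLOR_RGB2HSV))
red=(((H<6)|(H>172))&(S>150)&(V>60)).astype(np.uint8); n,lab,st,c=cv2.connectedComponentsWithStats(red)
for i in range(1,n):
    if st[i,4]>60: print(st[i],c[i],onz(im,[c[i]],.04))
print(proj(im,[[.519,-.175,.04]]))
E
```

```text
pos [ 0.5247 -0.1667  0.0559] yaw 10.94 F [-0.41  0.01  0.42] grip 49.7 t 3.53
[-0.11, 0.18, 1.25, -0.1, -0.0, 0.2],
[-0.1, 0.18, 1.24, -0.0, -0.0, 0.1],
[-0.1, 0.19, 1.25, -0.1, -0.0, 0.2],
[-0.11, 0.18, 1.24, -0.0, -0.1, 0.1],
n 4
[276 212  23  68 496] [288.53427419 228.47177419] [[ 0.53272295 -0.17503002  0.04      ]]
[[284.36667929 247.53641397]]
```

View pics/w2.png

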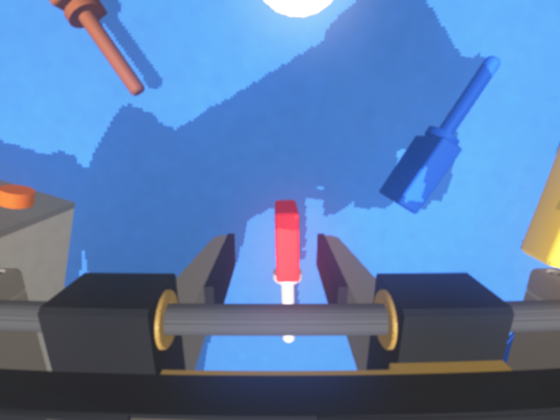

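The pin sits between the open fingers at about (288,240), aligned with them and roughly 8 mm to the tool's +y side, which agrees with the ray result. I'll centre on it, descend and grip.

Call:
{"method": "jog_arm", "body": {"moves": [[[-0.2, 0.8, 0, -0.2, 0, 0.3, 5], [0, 0, 0, 0, 0, 0, 5]]]}}

```text
clock: 3.75
tool_pos: [0.5264, -0.1733, 0.0583]
tool_rot: [0.995, 0.096, 0.002, -0.0]
force: [-1.0, -0.4, 0.4]
grip_width: 0.544
```

```bash
python3 plan.py .522 -.1745 .007 10.3 1.5
```

```text
pos [ 0.5264 -0.1733  0.0583] yaw 10.96 F [-0.97 -0.39  0.38] grip 50.1 t 3.75
[-0.12, 0.01, 1.28, -0.0, -0.1, 0.2],
[-0.12, 0.01, 1.28, -0.0, -0.1, 0.2],
[-0.11, 0.01, 1.29, -0.0, -0.0, 0.1],
[-0.12, 0.01, 1.28, -0.0, -0.1, 0.2],
n 4
```

Call:
{"method": "jog_arm", "body": {"moves": [[[-0.1, 0, 1.3, 0, -0.1, 0.2, 5], [-0.1, 0, 1.3, 0, -0.1, 0.2, 5], [-0.1, 0, 1.2, 0, 0, 0.1, 5], [-0.1, 0, 1.0, 0, 0, 0.1, 5], [0, 0, 0, 0, 0, 0, 5]]]}}

```text
clock: 4.17
tool_pos: [0.5245, -0.1732, 0.0081]
tool_rot: [0.996, 0.091, 0.003, -0.0]
force: [-0.1, -1.5, -0.2]
grip_width: 0.548
```

```bash
python3 plan.py .522 -.1745 .007 10.3 1.5
```

```text
pos [ 0.5245 -0.1732  0.0081] yaw 10.44 F [-0.14 -1.53 -0.18] grip 50.5 t 4.17
[-0.27, 0.09, 0.11, 0.0, -0.3, 0.1],
n 1
```

Call:
{"method": "jog_arm", "body": {"moves": [[[-0.3, 0.1, 0.1, 0, -0.3, 0, 5], [0, 0, 0, 0, 0, 0, 3], [0, 0, 0, 0, 0, 0, 2], [0, 0, 0, 0, 0, 0, 1], [0, 0, 0, 0, 0, 0, 0], [0, 0, 0, 0, 0, 0, 0], [0, 0, 0, 0, 0, 0, 0]]], "newtons": 15}}

```text
clock: 4.75
tool_pos: [0.521, -0.1756, 0.0064]
tool_rot: [0.996, 0.09, -0.001, 0.0]
force: [-0.4, 0.4, -1.2]
grip_width: 0.176
```

```bash
python3 plan.py .522 -.1745 .1 10.3 2
```

```text
pos [ 0.521  -0.1756  0.0064] yaw 10.36 F [-0.39  0.36 -1.24] grip 16.2 t 4.75
[0.02, -0.02, -1.87, 0.0, 0.0, 0.0],
[0.02, -0.02, -1.87, 0.0, 0.0, 0.0],
[0.02, -0.02, -1.87, 0.0, 0.0, 0.0],
[0.02, -0.02, -1.87, 0.0, 0.0, 0.0],
[0.03, -0.01, -1.88, 0.0, 0.1, 0.1],
n 5
```

The grip is 16.2 mm wide, which matches the handle. Now lifting and carrying it.

Call:
{"method": "jog_arm", "body": {"moves": [[[0, 0, -1, 0, 0, 0, 0], [0, 0, -2, 0, 0, 0, 0], [0, 0, -2, 0, 0, 0, 0], [0, 0, -2, 0, 0, 0, 0], [0, 0, -2, 0, 0, 0, 0], [0, 0, -1, 0, 0, 0, 0]]]}}

```text
clock: 5.25
tool_pos: [0.5185, -0.175, 0.1107]
tool_rot: [0.996, 0.09, -0.004, -0.001]
force: [0.3, -0.3, -2.4]
grip_width: 0.173
```

```bash
python3 plan.py .63 .058 .11 -6.2 2.8
```

```text
pos [ 0.5185 -0.175   0.1107] yaw 10.3 F [ 0.26 -0.31 -2.41] grip 15.9 t 5.25
[1.51, -2.09, 0.0, -0.0, 0.0, 1.7],
[1.45, -2.14, 0.0, -0.0, 0.0, 1.6],
[1.39, -2.18, 0.0, -0.0, 0.1, 1.7],
[1.33, -2.22, 0.0, -0.0, 0.0, 1.6],
[1.26, -2.25, 0.0, -0.0, 0.1, 1.7],
[1.2, -2.29, 0.01, -0.0, 0.0, 1.6],
[1.13, -2.32, 0.01, -0.0, 0.1, 1.7],
[1.06, -2.36, 0.01, -0.0, 0.0, 1.6],
[1.0, -2.38, 0.0, -0.0, 0.1, 1.7],
[0.93, -2.41, 0.01, -0.1, 0.0, 1.6],
n 10
```

Call:
{"method": "jog_arm", "body": {"moves": [[[1.5, -2.1, 0, 0, 0, 1.7, 0], [1.5, -2.1, 0, 0, 0, 1.6, 0], [1.4, -2.2, 0, 0, 0, 1.7, 0], [1.3, -2.2, 0, 0, 0, 1.6, 0], [1.3, -2.3, 0, 0, 0, 1.7, 0], [1.2, -2.3, 0, 0, 0, 1.6, 0], [1.1, -2.3, 0, 0, 0, 1.7, 0], [1.1, -2.4, 0, 0, 0, 1.6, 0], [1.0, -2.4, 0, 0, 0, 1.7, 0], [0.9, -2.4, 0, 0, 0, 1.6, 0]]]}}

```text
clock: 6.08
tool_pos: [0.636, 0.0601, 0.1183]
tool_rot: [0.998, -0.068, -0.0, -0.0]
force: [0.0, -0.0, -1.8]
grip_width: 0.171
```

Call:
{"method": "jog_arm", "body": {"moves": [[[0, 0, 0, 0, 0, 0, 0], [0, 0, 0, 0, 0, 0, 0]]]}}

```text
clock: 6.25
tool_pos: [0.6374, 0.0683, 0.1175]
tool_rot: [0.998, -0.063, -0.0, -0.001]
force: [0.0, -0.7, -1.5]
grip_width: 0.177
```

```bash
python3 plan.py .625 .058 .044 -6.2 2
python3 - <<'E'
from h import *
a=[]
im=shot('wrist','w3.png'); K,P=cam(im)
s=env.sense(); a.append(s['tool_pos'])
import numpy as np
for i in range(4):
    env.get_image('top'); a.append(env.sense()['tool_pos'])
print(np.round(a,4))
E
```

```text
pos [0.6374 0.0683 0.1175] yaw -7.26 F [ 0.02 -0.73 -1.47] grip 16.3 t 6.25
[-0.27, 0.3, 1.84, -0.0, 0.0, -0.3],
[-0.28, 0.3, 1.84, -0.0, 0.0, -0.3],
[-0.28, 0.29, 1.84, -0.1, 0.0, -0.2],
[-0.27, 0.29, 1.83, -0.0, 0.0, -0.3],
n 4
[[0.6373 0.0692 0.1174]
 [0.6371 0.068  0.1175]
 [0.637  0.0669 0.1177]
 [0.637  0.0662 0.1179]
 [0.6371 0.0659 0.118 ]]
```

View pics/w3.png

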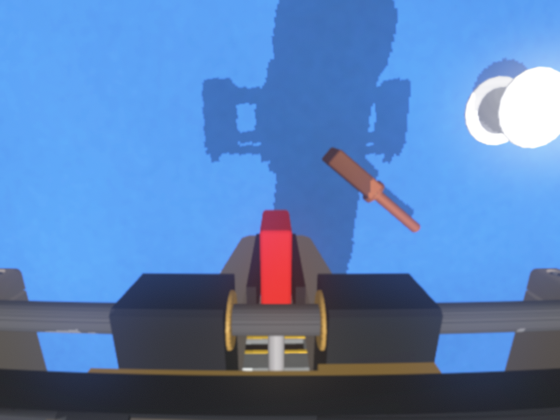

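The red handle is held straight between the pads at about (277,210–300). The brown look-alike at (370,190) and the spool are well clear. I'll work out where the handle sits relative to the TCP.

Run:
```python
from h import *
im=load('w3.png'); print(im['pixels'][206:236,276].tolist())
p=np.array([.6373,.0692,.1174]); s=env.sense(); Rm=R.from_quat(s['tool_rot']).as_matrix()
for dx in (-.006,-.004,-.002,0,.002):
    X=lambda l:p+Rm@np.array(l)
    # tool z down: handle top at -0.0336, bottom +0.0064
    print(dx,proj(im,[X([dx+.025,0,-.0336]),X([dx+.025,0,.0064]),X([dx-.085,0,-.0156])]).round(1).tolist())
```

```text
[[72, 111, 182], [71, 110, 180], [78, 106, 173], [99, 94, 152], [124, 75, 118], [139, 58, 92], [144, 53, 84], [145, 53, 84], [145, 54, 84], [145, 54, 84], [145, 53, 83], [146, 53, 83], [146, 53, 83], [146, 52, 81], [146, 53, 82], [147, 53, 81], [148, 53, 80], [148, 53, 80], [148, 53, 81], [148, 53, 79], [148, 52, 79], [148, 53, 78], [151, 51, 77], [165, 53, 77], [190, 57, 80], [216, 61, 82], [227, 63, 82], [233, 67, 85], [236, 67, 84], [238, 68, 85]]
-0.006 [[270.9, 237.4], [271.8, 214.6], [271.2, 386.5]]
-0.004 [[270.9, 233.5], [271.8, 211.5], [271.2, 384.0]]
-0.002 [[270.9, 229.6], [271.8, 208.4], [271.2, 381.6]]
0 [[270.9, 225.7], [271.8, 205.2], [271.2, 379.1]]
0.002 [[270.9, 221.8], [271.8, 202.1], [271.2, 376.7]]
```

The handle's centre is 2.4 mm behind the TCP along tool x, so the nose is 87.4 mm ahead of the TCP and 15.6 mm above it. The slot is therefore at TCP z = 0.0444. I'll lower in front of the slot's -28 mm end.

```bash
python3 plan.py .625 .060 .0444 -6.2 2
```

```text
pos [0.6371 0.0659 0.118 ] yaw -7.5 F [-0.22 -0.34 -0.52] grip 15.6 t 6.5
[-0.28, 0.19, 1.84, -0.0, -0.0, -0.3],
[-0.28, 0.19, 1.84, -0.1, -0.0, -0.3],
[-0.28, 0.18, 1.84, -0.0, -0.0, -0.3],
[-0.29, 0.19, 1.83, -0.1, -0.0, -0.4],
n 4
```

Call:
{"method": "jog_arm", "body": {"moves": [[[-0.3, 0.2, 1.6, 0, 0, -0.3, 0], [-0.3, 0.2, 1.8, 0, 0, -0.3, 0], [-0.3, 0.2, 1.8, 0, 0, -0.3, 0], [-0.3, 0.1, 1.6, 0, 0, -0.4, 0], [0, 0, 0, 0, 0, 0, 0], [0, 0, 0, 0, 0, 0, 0], [0, 0, 0, 0, 0, 0, 0]]]}}

```text
clock: 7.08
tool_pos: [0.6245, 0.0518, 0.0512]
tool_rot: [0.998, -0.06, 0.002, -0.001]
force: [-0.0, 1.0, -0.7]
grip_width: 0.172
```

```bash
python3 plan.py .6198 .0606 .0444 -6.2 1
```

```text
pos [0.6245 0.0518 0.0512] yaw -6.85 F [-0.03  0.99 -0.71] grip 15.8 t 7.08
[-0.29, -0.41, 0.34, -0.1, -0.1, -0.3],
[-0.28, -0.41, 0.34, -0.1, -0.2, -0.3],
n 2
```

Call:
{"method": "jog_arm", "body": {"moves": [[[0, -0.4, 0.3, 0, 0, 0.3, 0], [0, -0.4, 0.3, 0, 0, 0.3, 0], [0, 0, 0, 0, 0, 0, 0], [0, 0, 0, 0, 0, 0, 0]]]}}

```text
clock: 7.42
tool_pos: [0.6284, 0.0602, 0.0483]
tool_rot: [0.998, -0.066, 0.005, -0.002]
force: [-0.2, -0.0, -1.2]
grip_width: 0.178
```

```bash
python3 plan.py .6198 .0606 .0444 -6.2 1
```

```text
pos [0.6284 0.0602 0.0483] yaw -7.58 F [-0.15 -0.03 -1.19] grip 16.4 t 7.42
[-0.86, 0.07, 0.38, -0.3, -0.6, -1.4],
n 1
```

Call:
{"method": "jog_arm", "body": {"moves": [[[-0.3, 0.1, 0.4, -0.3, -0.6, -1.4, 0], [-0.3, 0, 0, 0, 0, 0, 0], [0, 0, 0, 0, 0, 0, 0], [0, 0, 0, 0, 0, 0, 0]]]}}

```text
clock: 7.75
tool_pos: [0.6222, 0.0609, 0.0445]
tool_rot: [0.999, -0.052, -0.0, 0.0]
force: [-0.4, 0.0, -1.1]
grip_width: 0.176
```

```bash
cat > nose.py <<'E'
from h import *
S=np.array([.521,.0995,.06]); a=np.radians(-6.2); ex=np.array([np.cos(a),np.sin(a),0]); ey=np.array([-ex[1],ex[0],0])
s=env.sense(); p=s['tool_pos']; r=R.from_quat(s['tool_rot'])
n=p+r.apply([-.0874,0,-.0156])-S; T=R.from_matrix(np.c_[ex,-ey,[0,0,-1]])
F=s['force']
print('nose mm out,lat,up',(1000*np.array([n@ex,n@ey,n[2]])).round(1),'rot err to fix deg',(r.inv()*T).as_rotvec(degrees=True).round(2),'F out,lat,up',np.round([F@ex,F@ey,F[2]],1),'tcp',p.round(4),'grip',round(s['grip_width']*92,1),'t',round(s['clock'],2))
E
python3 nose.py
```

```text
nose mm out,lat,up [ 17.4 -27.9   0.1] rot err to fix deg [0.04 0.03 0.27] F out,lat,up [-0.4 -0.  -1.1] tcp [0.6222 0.0609 0.0445] grip 16.2 t 7.75
```

Call:
{"method": "jog_arm", "body": {"moves": [[[-0.6, 0, 0, 0, 0, 0.2, 0], [-0.6, 0, 0, 0, 0, 0, 0], [-0.6, 0, 0, 0, 0, 0, 0], [-0.3, 0, 0, 0, 0, 0, 0], [0, 0, 0, 0, 0, 0, 0]]]}}

```text
clock: 8.17
tool_pos: [0.5984, 0.063, 0.0444]
tool_rot: [0.999, -0.054, -0.001, 0.0]
force: [-0.7, 0.0, -1.5]
grip_width: 0.175
```

```bash
python3 nose.py
```

```text
nose mm out,lat,up [ -6.4 -28.    0.2] rot err to fix deg [0.04 0.08 0.01] F out,lat,up [-0.6 -0.1 -1.5] tcp [0.5984 0.063  0.0444] grip 16.1 t 8.17
```

The nose is 6 mm past the panel face with no contact force. Easing on to the bar.

Call:
{"method": "jog_arm", "body": {"moves": [[[-0.3, 0, 0, 0, 0, 0, 0], [-0.2, 0, 0, 0, 0, 0, 0], [-0.2, 0, 0, 0, 0, 0, 0]]]}}

```text
clock: 8.42
tool_pos: [0.5923, 0.0637, 0.0451]
tool_rot: [0.999, -0.054, 0.001, 0.0]
force: [4.6, -0.5, -1.1]
grip_width: 0.172
```

```bash
python3 nose.py
```

```text
nose mm out,lat,up [-12.7 -27.9   0.5] rot err to fix deg [ 0.03 -0.12 -0.  ] F out,lat,up [ 4.7 -0.  -1.1] tcp [0.5923 0.0637 0.0451] grip 15.8 t 8.42
```

I have contact at about -12.7 mm with 4.7 N, which is the bar face. Next I'll slide along +lat (tool -y) with a light press.

Call:
{"method": "jog_arm", "body": {"moves": [[[-0.1, -0.2, 0, 0, 0, 0, 0], [-0.1, -0.2, 0, 0, 0, 0, 0], [-0.1, -0.2, 0, 0, 0, 0, 0], [-0.1, -0.2, 0, 0, 0, 0, 0], [-0.1, -0.2, 0, 0, 0, 0, 0]]]}}

```text
clock: 8.83
tool_pos: [0.5932, 0.0706, 0.0469]
tool_rot: [0.998, -0.054, 0.007, 0.003]
force: [4.8, -3.4, -2.4]
grip_width: 0.176
```

```bash
python3 nose.py
```

```text
nose mm out,lat,up [-12.7 -20.8   1.3] rot err to fix deg [ 0.31 -0.79 -0.05] F out,lat,up [ 5.1 -2.8 -2.4] tcp [0.5932 0.0706 0.0469] grip 16.2 t 8.83
```

Call:
{"method": "jog_arm", "body": {"moves": [[[-0.1, -0.2, 0.1, 0.2, -0.5, 0, 0], [-0.1, -0.2, 0.1, 0.1, -0.4, 0, 0], [-0.1, -0.2, 0.05, 0, -0.2, 0, 0], [-0.1, -0.2, 0.05, 0, -0.2, 0, 0], [-0.1, -0.2, 0.05, 0, -0.2, 0, 0]]]}}

```text
clock: 9.25
tool_pos: [0.5939, 0.0786, 0.0451]
tool_rot: [0.999, -0.054, -0.002, 0.002]
force: [3.6, -3.0, -0.0]
grip_width: 0.172
```

```bash
python3 nose.py
```

```text
nose mm out,lat,up [-12.7 -12.7   1. ] rot err to fix deg [ 0.23  0.18 -0.04] F out,lat,up [ 3.9 -2.6 -0. ] tcp [0.5939 0.0786 0.0451] grip 15.8 t 9.25
```

Call:
{"method": "jog_arm", "body": {"moves": [[[-0.1, -0.2, 0.1, 0.1, 0, 0, 0], [-0.1, -0.2, 0.05, 0.1, 0, 0, 0], [-0.1, -0.2, 0.05, 0, -0.1, 0, 0], [-0.1, -0.2, 0.05, 0, -0.1, 0, 0], [-0.1, -0.2, 0.05, 0, -0.1, 0, 0]]]}}

```text
clock: 9.67
tool_pos: [0.5936, 0.0874, 0.0435]
tool_rot: [0.999, -0.055, -0.001, 0.002]
force: [-0.2, 0.5, -0.9]
grip_width: 0.173
```

```bash
python3 nose.py
```

```text
nose mm out,lat,up [-13.9  -4.   -0.9] rot err to fix deg [ 0.18  0.05 -0.07] F out,lat,up [-0.3  0.5 -0.9] tcp [0.5936 0.0874 0.0435] grip 16.0 t 9.67
```

The force has gone and the nose is 1.2 mm deeper, so it may be dropping in. I'll press straight in, gently.

Call:
{"method": "jog_arm", "body": {"moves": [[[-0.15, 0, -0.05, 0, 0, 0, 0], [-0.15, 0, -0.05, 0, 0, 0, 0], [-0.15, 0, 0, 0, 0, 0, 0]]]}}

```text
clock: 9.92
tool_pos: [0.5859, 0.0899, 0.0433]
tool_rot: [0.999, -0.054, -0.004, 0.001]
force: [1.7, -2.4, -1.3]
grip_width: 0.171
```

```bash
python3 nose.py
```

```text
nose mm out,lat,up [-21.7  -2.5  -0.5] rot err to fix deg [0.12 0.42 0.01] F out,lat,up [ 1.9 -2.2 -1.3] tcp [0.5859 0.0899 0.0433] grip 15.7 t 9.92
```

It's in the hole, 9 mm past the bar face. I'll ease the side load and push on.

Call:
{"method": "jog_arm", "body": {"moves": [[[-0.3, 0.1, 0, 0.1, 0.3, 0, 0], [-0.3, 0.05, 0, 0, 0, 0, 0], [-0.3, 0, 0, 0, 0, 0, 0], [-0.3, 0, 0, 0, 0, 0, 0]]]}}

```text
clock: 10.25
tool_pos: [0.5702, 0.091, 0.0426]
tool_rot: [0.999, -0.054, -0.003, -0.001]
force: [-0.0, -0.6, -1.3]
grip_width: 0.17
```

```bash
python3 nose.py
```

```text
nose mm out,lat,up [-37.4  -3.1  -1.3] rot err to fix deg [-0.08  0.37 -0.01] F out,lat,up [ 0.  -0.6 -1.3] tcp [0.5702 0.091  0.0426] grip 15.7 t 10.25
```

Call:
{"method": "jog_arm", "body": {"moves": [[[-0.3, 0, -0.1, 0, 0.3, 0, 0], [-0.3, 0, -0.05, 0, 0, 0, 0], [-0.25, 0, 0, 0, 0, 0, 0], [-0.1, 0, 0, 0, 0, 0, 0]]]}}

```text
clock: 10.58
tool_pos: [0.5588, 0.0924, 0.0443]
tool_rot: [0.999, -0.054, -0.001, -0.001]
force: [-0.2, -0.5, -1.2]
grip_width: 0.178
```

```bash
python3 nose.py
```

```text
nose mm out,lat,up [-49.  -3.   0.] rot err to fix deg [-0.1   0.08 -0.  ] F out,lat,up [-0.2 -0.5 -1.2] tcp [0.5588 0.0924 0.0443] grip 16.4 t 10.58
```

Call:
{"method": "jog_arm", "body": {"moves": [[[-0.15, 0, 0, 0, 0, 0, 0], [-0.15, 0, 0, 0, 0, 0, 0], [-0.15, 0, 0, 0, 0, 0, 0], [-0.15, 0, 0, 0, 0, 0, 0]]]}}

```text
clock: 10.92
tool_pos: [0.5543, 0.0928, 0.0449]
tool_rot: [0.999, -0.054, 0.002, -0.001]
force: [7.1, -0.8, -5.9]
grip_width: 0.172
```

```bash
python3 nose.py
```

```text
nose mm out,lat,up [-53.6  -3.1   0.2] rot err to fix deg [-0.09 -0.18 -0.03] F out,lat,up [ 7.2 -0.  -5.9] tcp [0.5543 0.0928 0.0449] grip 15.8 t 10.92
```

The nose is at -53.6 mm with 7 N. The bar face read 1.3 mm high, which puts the collar's seat at about -53.7, so the pin is home. I'll lower slightly to relieve the upward load, nudge it, and check before letting go.

Call:
{"method": "jog_arm", "body": {"moves": [[[-0.1, 0, 0.1, 0, 0, 0, 0], [-0.1, 0, 0.05, 0, 0, 0, 0], [0, 0, 0.05, 0, 0, 0, 0]]]}}

```text
clock: 11.17
tool_pos: [0.5546, 0.0928, 0.044]
tool_rot: [0.999, -0.055, 0.004, -0.001]
force: [-0.1, -0.3, -0.1]
grip_width: 0.175
```

```bash
python3 nose.py
```

```text
nose mm out,lat,up [-53.4  -3.   -1.1] rot err to fix deg [-0.13 -0.45 -0.05] F out,lat,up [-0.1 -0.3 -0.1] tcp [0.5546 0.0928 0.044 ] grip 16.1 t 11.17
```

Call:
{"method": "jog_arm", "body": {"moves": [[[-0.1, 0, 0, 0, 0, 0, 0], [-0.1, 0, 0, 0, 0, 0, 0], [0, 0, 0, 0, 0, 0, 2.2], [0, 0, 0, 0, 0, 0, 3], [0, 0, 0, 0, 0, 0, 4], [0, 0, 0, 0, 0, 0, 4], [0, 0, 0, 0, 0, 0, 4]]]}}

```text
clock: 11.75
tool_pos: [0.5506, 0.094, 0.0431]
tool_rot: [0.999, -0.054, 0.002, -0.001]
force: [-0.0, -0.1, 0.7]
grip_width: 0.435
```

```bash
python3 nose.py
python3 - <<'E'
from h import *
shot('wrist','w4.png')
E
```

```text
nose mm out,lat,up [-57.4  -2.3  -1.6] rot err to fix deg [-0.17 -0.22 -0.03] F out,lat,up [-0.  -0.1  0.7] tcp [0.5506 0.094  0.0431] grip 40.0 t 11.75
```

View pics/w4.png

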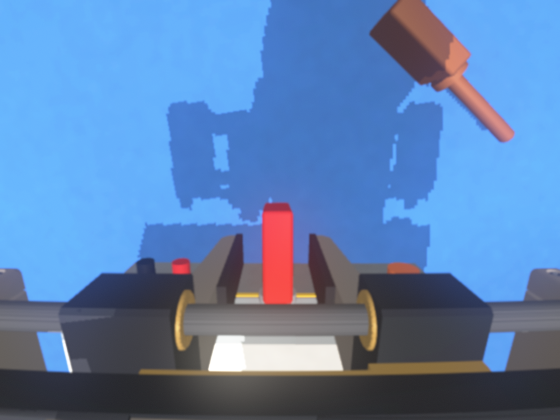

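The fingers are open and clear of the handle at about (278,250), and the pin stays in the slot under the yellow frame at about row 295. I'll raise the tool straight up and back away.

Call:
{"method": "jog_arm", "body": {"moves": [[[0, 0, -0.5, 0, 0, 0, 4], [0, 0, -1.5, 0, 0, 0, 4], [0, 0, -2, 0, 0, 0, 4], [0, 0, -2, 0, 0, 0, 4], [0, 0, -2.5, 0, 0, 0, 4], [0, 0, -3, 0, 0, 0, 4], [0.5, 0, -3, 0, 0, 0, 4], [1, 0, -3, 0, 0, 0, 4], [1, 0, 0, 0, 0, 0, 4], [0, 0, 0, 0, 0, 0, 4]]]}}

```text
clock: 12.63
tool_pos: [0.5727, 0.0899, 0.2273]
tool_rot: [0.998, -0.055, -0.001, -0.001]
force: [-0.4, -0.1, -1.2]
grip_width: 0.433
```

Call:
{"method": "jog_arm", "body": {"moves": [[[2, 0, 0, 0, 0, 0, 4], [2, 0, 0, 0, 0, 0, 4], [1, 0, 0, 0, 0, 0, 4], [0, 0, 0, 0, 0, 0, 4], [0, 0, 0, 0, 0, 0, 4]]]}}

```text
clock: 13.05
tool_pos: [0.6206, 0.084, 0.2239]
tool_rot: [0.998, -0.056, -0.005, -0.001]
force: [-0.2, 0.3, -0.6]
grip_width: 0.436
```

```bash
python3 nose.py
python3 - <<'E'
from h import *
im=shot('wrist','w5.png'); t=shot('top','top5.png'); sd=shot('side','side5.png')
S=np.array([.521,.0995,.06]); a=np.radians(-6.2); ex=np.array([np.cos(a),np.sin(a),0]); ey=np.array([-ex[1],ex[0],0])
X=[S+ex*(.055-.0)-ey*.003+[0,0,z] for z in(.018,-.022)]+[S+ex*.005-ey*.003+[0,0,.018]]
print('expected handle pts in wrist',proj(im,X).round(1).tolist())
H,Sa,V=cv2.split(cv2.cvtColor(im['pixels'],cv2.COLOR_RGB2HSV))
u=[proj(im,[S])[0]]; print(u)
a=cv2.resize(im['pixels'][150:320,170:390],None,fx=2.4,fy=2.4); b=cv2.resize(sd['pixels'][90:290,180:360],(367,408))
cv2.imwrite('pics/c5.png',np.hstack([a[:408,:430],b])[:,:,::-1])
E
```

```text
nose mm out,lat,up [ 13.5  -4.4 180.4] rot err to fix deg [-0.1   0.55 -0.17] F out,lat,up [-0.3  0.3 -0.6] tcp [0.6206 0.084  0.2239] grip 40.1 t 13.05
expected handle pts in wrist [[273.0, 234.1], [273.3, 222.9], [273.2, 274.2]]
[array([270.88037469, 270.91039084])]
```

View pics/c5.png

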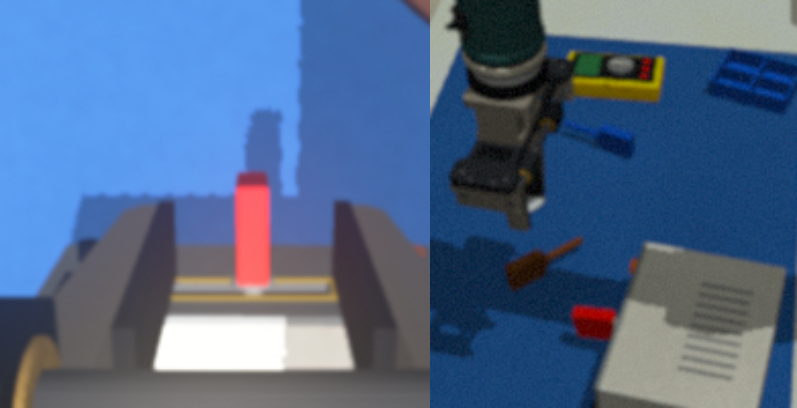

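The pin stands in the slot with its handle out and drooping a little. The handle's top edge at crop (252,187) reads a few pixels outward of the level prediction. I'll put numbers on tilt and seating using the slot frame as reference.

Run:
```python
from h import *
im=env.get_image('wrist'); a=im['pixels'].astype(int)
c=275
print('red-blue col',c,[(r,a[r,c].tolist()) for r in list(range(216,234))+list(range(264,280))])
print('slot col 255',[(r,a[r,256].tolist()) for r in range(258,284)])
an=np.radians(-6.2); ex=np.array([np.cos(an),np.sin(an),0]); ey=np.array([-ex[1],ex[0],0])
for px in(.521,.5225):
  S=np.array([px,.0995,.06]); print('panel',px,'slot frame rows',proj(im,[S+[0,0,-.007],S+[0,0,.007],S+[0,0,.028]-ey*0])[:,1].round(1))
  for t in(0,2,4,6):
    for d in (0,.002,.004):
      tt=np.radians(t); piv=S+[0,0,-.007]  # droop about slot lower edge; shaft bottom rests there
      u=ex*np.cos(tt)-np.array([0,0,np.sin(tt)]); v=ex*np.sin(tt)+np.array([0,0,np.cos(tt)])
      o=piv-ey*.003+ (u*(.03+d)) + v*(.005-.022) + u*(.011*np.tan(tt)*.6)
      P=[o+u*.025+v*.04,o+u*.025,o-u*.025+v*.04]
      print(t,d,proj(im,P)[:,1].round(1))
```

```text
red-blue col 275 [(216, [76, 106, 172]), (217, [77, 106, 173]), (218, [77, 106, 172]), (219, [80, 104, 169]), (220, [92, 95, 153]), (221, [112, 78, 123]), (222, [127, 61, 93]), (223, [132, 55, 81]), (224, [132, 54, 79]), (225, [134, 56, 80]), (226, [162, 58, 81]), (227, [227, 70, 87]), (228, [253, 85, 97]), (229, [255, 96, 105]), (230, [255, 99, 107]), (231, [254, 100, 108]), (232, [254, 101, 107]), (233, [254, 101, 107]), (264, [255, 108, 104]), (265, [255, 108, 104]), (266, [255, 107, 103]), (267, [255, 117, 114]), (268, [245, 146, 147]), (269, [216, 177, 179]), (270, [201, 194, 195]), (271, [199, 191, 187]), (272, [197, 179, 153]), (273, [192, 165, 114]), (274, [167, 143, 103]), (275, [133, 119, 107]), (276, [119, 111, 111]), (277, [117, 110, 110]), (278, [117, 110, 110]), (279, [120, 113, 113])]
slot col 255 [(258, [112, 105, 110]), (259, [111, 105, 110]), (260, [112, 106, 111]), (261, [111, 104, 109]), (262, [112, 105, 110]), (263, [113, 105, 109]), (264, [124, 112, 105]), (265, [154, 131, 97]), (266, [177, 152, 104]), (267, [175, 158, 131]), (268, [163, 158, 152]), (269, [157, 
[... 382 characters left out ...]
73.3 282. ]
0 0 [233.1 222.1 273. ]
0 0.002 [231.4 220.6 271.5]
0 0.004 [229.8 219.1 270. ]
2 0 [231.7 222.  272.2]
2 0.002 [230.  220.4 270.6]
2 0.004 [228.3 218.9 269. ]
4 0 [230.3 221.8 271.3]
4 0.002 [228.6 220.3 269.7]
4 0.004 [226.9 218.8 268.1]
6 0 [229.  221.8 270.4]
6 0.002 [227.3 220.2 268.8]
6 0.004 [225.6 218.7 267.2]
panel 0.5225 slot frame rows [266.9 272.1 280.8]
0 0 [231.9 221.  271.9]
0 0.002 [230.2 219.5 270.4]
0 0.004 [228.5 218.  268.8]
2 0 [230.4 220.8 271. ]
2 0.002 [228.8 219.3 269.5]
2 0.004 [227.1 217.8 267.9]
4 0 [229.1 220.7 270.1]
4 0.002 [227.4 219.2 268.6]
4 0.004 [225.7 217.7 267. ]
6 0 [227.8 220.7 269.3]
6 0.002 [226.1 219.1 267.6]
6 0.004 [224.4 217.6 266. ]
```

The edges fit a pin with the collar seated (0–1 mm) that droops about 6°, resting in the slot and hole clearance. I'll confirm the seating with one light nudge on the handle's end using the closed fingertips.

Call:
{"method": "jog_arm", "body": {"moves": [[[0.5, -0.3, 3, 0, 0.3, 0, 0], [0, 0, 3.5, 0, 0.2, 0, 0], [0, 0, 3.5, 0, 0, 0, 0], [0, 0, 3, 0, 0, 0, 0], [0, 0, 2.5, 0, 0, 0, 0], [0, 0, 1.5, 0, 0, 0, 0], [0, 0, 0, 0, 0, 0, 0], [0, 0, 0, 0, 0, 0, 0]]], "newtons": 5}}

```text
clock: 13.92
tool_pos: [0.625, 0.0914, 0.0519]
tool_rot: [0.999, -0.054, 0.003, -0.004]
force: [0.2, 0.2, 0.4]
grip_width: 0.007
```

```bash
python3 nose.py; python3 plan.py .6007 .0875 .038 -6.2 .5
```

```text
nose mm out,lat,up [16.7  3.   7.1] rot err to fix deg [-0.49 -0.3   0.05] F out,lat,up [0.2 0.3 0.4] tcp [0.625  0.0914 0.0519] grip 0.6 t 13.92
pos [0.625  0.0914 0.0519] yaw -6.15 F [0.24 0.24 0.36] grip 0.6 t 13.92
[-0.4, 0.11, 0.23, -0.1, -0.1, 0.0],
[-0.39, 0.11, 0.23, -0.1, -0.0, 0.0],
[-0.4, 0.11, 0.23, -0.1, -0.1, 0.0],
[-0.39, 0.11, 0.23, -0.1, -0.0, 0.0],
[-0.4, 0.11, 0.23, -0.0, -0.1, 0.0],
[-0.39, 0.11, 0.24, -0.1, -0.0, 0.1],
n 6
```

Call:
{"method": "jog_arm", "body": {"moves": [[[-0.4, 0.2, 0.3, -0.2, -0.1, 0, 0], [-0.4, 0.2, 0.3, -0.2, -0.1, 0, 0], [-0.4, 0.2, 0.3, -0.1, -0.1, 0, 0], [-0.4, 0, 0.3, 0, 0, 0, 0], [-0.4, 0, 0, 0, 0, 0, 0], [0, 0, 0, 0, 0, 0, 0], [0, 0, 0, 0, 0, 0, 0]]]}}

```text
clock: 14.5
tool_pos: [0.6048, 0.0883, 0.0447]
tool_rot: [0.999, -0.053, 0.004, -0.001]
force: [-0.5, 0.7, 0.5]
grip_width: 0.004
```

```bash
python3 nose.py
```

```text
nose mm out,lat,up [-3.  -2.2 -0.3] rot err to fix deg [-0.16 -0.4   0.09] F out,lat,up [-0.6  0.6  0.5] tcp [0.6048 0.0883 0.0447] grip 0.4 t 14.5
```

TCP is now 84 mm out. I'll move in slowly until the fingers touch.

Call:
{"method": "jog_arm", "body": {"moves": [[[-0.3, 0, 0, 0, -0.2, 0, 0], [-0.2, 0, 0, 0, -0.2, 0, 0], [-0.2, 0, 0, 0, 0, 0, 0], [-0.1, 0, 0, 0, 0, 0, 0], [-0.1, 0, 0, 0, 0, 0, 0]]]}}

```text
clock: 14.92
tool_pos: [0.596, 0.0895, 0.0455]
tool_rot: [0.999, -0.053, 0.001, -0.002]
force: [0.7, 0.2, 0.2]
grip_width: 0.007
```

Call:
{"method": "jog_arm", "body": {"moves": [[[-0.15, 0, 0, 0, 0, 0, 0], [-0.15, 0, 0, 0, 0, 0, 0]]]}}

```text
clock: 15.08
tool_pos: [0.5928, 0.0898, 0.0455]
tool_rot: [0.999, -0.053, 0.001, -0.002]
force: [-0.2, -0.2, 0.0]
grip_width: 0.004
```

```bash
python3 nose.py
```

```text
nose mm out,lat,up [-14.9  -2.1   1. ] rot err to fix deg [-0.19 -0.07  0.1 ] F out,lat,up [-0.1 -0.2  0. ] tcp [0.5928 0.0898 0.0455] grip 0.4 t 15.08
```

Call:
{"method": "jog_arm", "body": {"moves": [[[-0.15, 0, 0, 0, 0, 0, 0], [-0.1, 0, 0, 0, 0, 0, 0]]]}}

```text
clock: 15.25
tool_pos: [0.5909, 0.09, 0.0457]
tool_rot: [0.999, -0.053, 0.002, -0.002]
force: [1.8, 0.1, 0.4]
grip_width: 0.004
```

Call:
{"method": "jog_arm", "body": {"moves": [[[-0.1, 0, 0, 0, 0, 0, 0], [-0.1, 0, 0, 0, 0, 0, 0]]]}}

```text
clock: 15.42
tool_pos: [0.5907, 0.09, 0.0464]
tool_rot: [0.999, -0.053, 0.004, -0.001]
force: [2.5, -0.7, 0.3]
grip_width: 0.005
```

```bash
python3 nose.py
```

```text
nose mm out,lat,up [-17.2  -2.1   1.4] rot err to fix deg [-0.19 -0.42  0.07] F out,lat,up [ 2.5 -0.4  0.3] tcp [0.5907 0.09   0.0464] grip 0.4 t 15.42
```

Call:
{"method": "jog_arm", "body": {"moves": [[[-0.2, 0, 0.05, 0, -0.2, 0, 0], [-0.2, 0, 0.05, 0, -0.2, 0, 0], [-0.2, 0, 0, 0, 0, 0, 0]]]}}

```text
clock: 15.67
tool_pos: [0.5902, 0.09, 0.0476]
tool_rot: [0.999, -0.054, 0.006, -0.002]
force: [4.4, -0.4, 0.8]
grip_width: 0.006
```

```bash
python3 nose.py
```

```text
nose mm out,lat,up [-17.8  -2.    2.2] rot err to fix deg [-0.22 -0.68  0.03] F out,lat,up [4.5 0.1 0.8] tcp [0.5902 0.09   0.0476] grip 0.6 t 15.67
```

The pin stops firmly at 4.5 N, moving about 0.5 mm, so the collar is seated. Backing off, rising, and doing the final check.

Call:
{"method": "jog_arm", "body": {"moves": [[[0.5, 0, 0, 0, 0, 0, 0], [1.5, 0, 0, 0, 0, 0, 0], [1.5, 0, 0, 0, 0, 0, 0], [0, 0, -2, 0, 0, 0, 0], [0, 0, -3, 0, 0, 0, 0], [0, 0, -4, 0, 0, 0, 0], [0, 0, -4, 0, 0, 0, 0], [0, 0, -3, 0, 0, 0, 0], [0, 0, 0, 0, 0, 0, 0], [0, 0, 0, 0, 0, 0, 0]]]}}

```text
clock: 16.5
tool_pos: [0.6159, 0.0859, 0.2076]
tool_rot: [0.999, -0.053, -0.01, 0.0]
force: [0.0, -0.2, -0.9]
grip_width: 0.006
```

Call:
{"method": "jog_arm", "body": {"moves": [[[0, 0, 0, 0, 0, 0, 4], [0, 0, 0, 0, 0, 0, 6], [0, 0, 0, 0, 0, 0, 8], [0, 0, 0, 0, 0, 0, 8], [0, 0, 0, 0, 0, 0, 8], [0, 0, 0, 0, 0, 0, 8]]]}}

```text
clock: 17.0
tool_pos: [0.6115, 0.0859, 0.2012]
tool_rot: [0.998, -0.053, -0.017, 0.002]
force: [0.2, 0.3, -0.3]
grip_width: 0.419
```

```bash
python3 nose.py
python3 - <<'E'
from h import *
im=shot('wrist','w6.png'); t=shot('top','top6.png')
a=cv2.resize(im['pixels'][170:300,190:370],(498,360)); b=cv2.resize(t['pixels'][90:310,95:475],(622,360))
cv2.imwrite('pics/c6.png',cv2.resize(np.hstack([a[:,100:400],b]),None,fx=.86,fy=.86)[:,:,::-1])
t0=load('top0.png')['pixels']; d=cv2.absdiff(t0,t['pixels']).max(2)
for n,(x0,y0,x1,y1) in dict(meter=(405,150,446,215),spool=(313,135,345,168),driver=(112,140,146,218),tray=(412,232,465,295)).items(): print(n,'mean diff',d[y0:y1,x0:x1].mean().round(1))
E
```

```text
nose mm out,lat,up [  4.6  -3.7 159.6] rot err to fix deg [0.29 1.89 0.07] F out,lat,up [ 0.2  0.3 -0.3] tcp [0.6115 0.0859 0.2012] grip 38.6 t 17.0
meter mean diff 15.4
spool mean diff 20.5
driver mean diff 45.4
tray mean diff 18.3
```

View pics/c6.png

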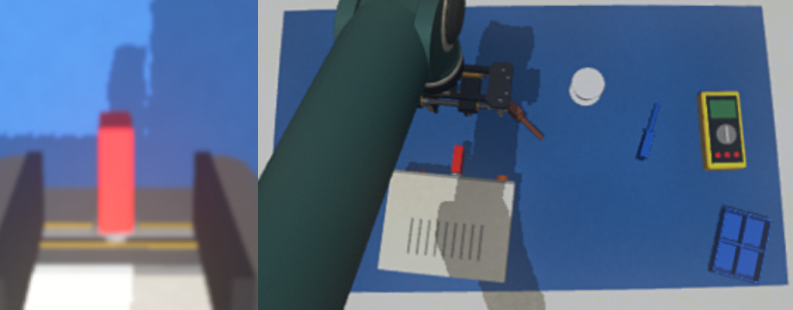

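The pin sits in the slot with its handle against the panel. The spool, multimeter and tray are in place, and the screwdriver is only hidden under the arm. Handing in.

```bash
python3 -c "
from cell import env
print(env.sense()['joint_vel'].round(3)); print(env.sign_off())"
```

```text
[-0.002 -0.007  0.003 -0.005  0.001  0.002 -0.002]
the job is handed in; nothing more can be done
None
```

The locking pin is in the bar's hole and pushed home, released, and the job is handed in at about 17 s of the 72 s allowed. I gripped the handle at 15 N, entered the slot at its -28 mm end and touched the bar at about 5 N. I slid along it until the nose dropped in about 3 mm on the -y side of the slot's centre, then pushed the pin in.

**Seating:** the pin stopped at about 7 N with the nose 53.6 mm behind my estimated panel face. The bar contact put my panel estimate about 1.3 mm too deep, so the true seat should read about 53.7 mm. After letting go, I nudged the handle's end at 4.5 N and it moved only about 0.5 mm.

**Forces:** the highest force I read against the supply was about 7 N. Forces were only read at the end of each move.

**Droop:** once released, the handle hangs about 6° down within the slot and hole clearance. I judge that the collar touches the panel mainly along its lower edge.

**Bystanders:** the spool, multimeter and tray look unmoved in the last top view. The before/after picture comparison gave no clear answer because the lighting changed. The arm hid the screwdriver in that view; the arm never worked near it.

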